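# Press a battery pack down and slide it under the drag spring of its dock

## Task

One of the two battery docks still has its pack lying in the open near end of the bay, standing high on the sprung bed, so that its nose is too high for the steel bridge. Using only the fingertips, press that pack down hard and, still pressing, push it along the bay under the bridge and the leaf spring until it is fully home against the end stop; then let go and move clear. Do not pick the pack up or tip it out, and leave the other dock's pack and the things lying around where they are.

Things in the scene. Friction and masses are not known exactly. Their poses are not given: they have to be found in the camera images.
- pack: the pack to slide in: flat black case 120 x 64 x 20 mm, 0.25 kg, loose in dock_a, nose short of the bridge. Origin under the centre of its underside, x towards its nose (60 mm ahead), z up; flat top at z = 20 mm. Across the top stands a thumb ridge 4 mm high, 8 mm long, 44 mm wide, centred at x = -14 mm; a fingertip behind it pushes on its rear face at x = -18 mm
- pack_thumb (a point): on the pack's flat top, at the middle of the grooved thumb area behind the ridge (pack x = -34 mm, y = 0): the place to press. 26 mm from the pack's rear end, 16 mm behind the ridge's rear face. x towards the nose, z up
- dock_a: the fixed dock whose pack is not in yet (grey tray 226 x 84 mm). Origin at bench level under its centre, x = the way the pack slides in (away from the robot), z up. Walls 67 mm apart, 31 mm high. The pack starts on a sprung bed, its top 40 mm above the bench; about 10 N sinks it 8 mm onto two fixed runners (top of the pack 32 mm)
- dock_a_mouth (a point): middle of the lower front edge of dock_a's rigid steel bridge, 34.5 mm above the bench, at dock x = 24 mm; the bridge is 12 mm long in x, its top 44 mm high (screw heads 47 mm). The pack's nose must go under it
- dock_a_stop (a point): middle of dock_a's end stop, at dock x = 80 mm, 22 mm high: the front face of the grey housing (45 mm high, reaching to dock x = 112 mm). Fully home, the nose touches it: pack origin at dock x = 20 mm, y = 0, rear end at x = -40 mm, still in the open
- dock_b: the second, identical fixed dock, its own pack already home; leave alone. Same frame
- pack_parked: the identical pack already home in dock_b; leave alone. Same frame as pack
- dock_a_bed (a joint): how far the sprung bed of dock_a is pushed down, m: 0 = up, 0.008 = fully down. Spring 6 N at the top, 12 N at the bottom, less the pack's weight
- dock_a_spring (a joint): lift of dock_a's leaf spring, rad: 0 = at rest, its lowest bend 29 mm above the bench at about dock x = 72 mm. It is a 30 mm wide steel leaf hinged in the bridge and sloping down towards the end stop; the pack's nose lifts it to 0.07 to 0.14 and it then presses on the pack's top with about 5 N and drags on it
- screwdriver: red-handled screwdriver, 224 mm, loose, lying between the two docks; leave alone
- marker: capped marker pen, 120 mm, loose, lying before dock_a; leave alone
- hardener_tube: squeeze tube, 94 mm, loose, lying beyond dock_a; leave alone
- cork_block: cork sanding block 62 x 112 x 37 mm, loose, beyond dock_b; leave alone
- tape_measure: tape measure 35 x 82 x 62 mm, loose, standing at the left, towards the robot; leave alone
- tape_roll: roll of tape, 90 mm across, 48 mm high, loose, farther off at the left; leave alone

How it is judged:
By the outcome, as a careful person would: the job done as asked, in the order asked, and still so for the second after the job is handed in, with the robot touching nothing.
It also fails if it takes over 48 s, if anything falls off the work surface, if the arm or the gripper's body presses on something with over 40 N, if the wrist force passes 120 N, or if a joint passes its speed limit or range.

## Robot

A 6-joint arm with a two-finger parallel gripper is mounted at the origin on a cart in front of the work surface, level with it; the furniture and walls round the work are solid. World frame = base frame: x ahead of the robot, y to its left, z up, the work surface at z = 0. Lengths are in m, angles in rad, forces in N, time in s.
With the tool pointing down it reaches from about 0.35 to 0.85 m from the base axis. Payload 8.1 kg.
Tool frame: the origin (TCP) lies midway between the tips of the shut fingers; the grasp point (between the pads) lies 19 mm behind it; z points along the fingers, y is the line along which they close (so a half turn about z gives the same grasp; the last joint's range is limited). The gripper opens to 93 mm and grips with 3 to 60 N. Pads are 15 mm wide; open, the fingers measure 128 mm over their backs; the gripper's body (75 mm by 188 mm) begins 65 mm behind the grasp point.
Start: joints at [-1.406, 0.13, 1.488, -0, 1.523, -0.085], TCP at [0.148, -0.581, 0.219] pointing down, gripper open.
Joint ranges: [-2.96, 2.96], [-0.89, 2.26], [0.02, 2.5], [-1.34, 4.48], [0, 2.73], [-2.66, 2.66]. Speed limits (rad/s): [2.39, 2.39, 2.79, 3.14, 3.14, 3.14].

## Interface

Orientations are given as a rotation vector (axis times angle).
In Python, from plant import read_state, read_camera, get_calibration, close_job gives the robot as it stands.
- The arm moves only by the shell command python3 -m crank 'ROWS' [FORCE]. ROWS is JSON, a list that holds one entry, the list of rows, each a list of 7 numbers: the gripper's target within -1 to 1 (fully open at 1, half-way at 0, shut at -1), then the shift along the tool's x, y, z as a fraction of full scale, then the turn, a rotation vector about the tool's x, y, z as a fraction of full scale. In form: [[[grip, x, y, z, rx, ry, rz], ...]]. A call has exactly 5 rows; each row is the pose to reach, as a shift and turn from the pose commanded when the call began, along the tool's axes at that moment; what a row does not reach only later rows make up. Full scale, the value 1, is 0.5 m for a shift and 90 degrees for a turn. A row lasts 1/8 s, in which the tool goes at most 62.5 mm and 10.7 degrees, less where a joint would pass 70% of its speed; a pose out of reach is approached as far as the arm can. A call with a number of a shift or a turn outside -1 to 1 is refused whole. A call with a gripper value outside its range is refused whole. The fingers move at their own pace and stop on an object; FORCE is the grip in N (left out, the last holds). Time passes only in rows, so rows that repeat a pose let the fingers close, or fill a call up. It gives the time, the measured TCP pose, the force, the opening and the grip force at its end, in the units of the state.
- read_state(): the state, without advancing time (a new reading comes with each control period).
- read_camera(name): name is "scene" or "side" or "wrist"; returns the picture (400x640x3 uint8, red, green, blue); there is no depth.
- get_calibration(name): a dict with "fx", "fy", "cx", "cy" (pixels), "eye" and "orientation" of the camera in the world; the wrist camera has in their place "mount" (4x4, takes a point from camera to tool coordinates, whose origin is the TCP and whose axes are the flange's). Camera axes: x right, y down, z forward; pixel columns grow to the right and rows downward; lengths in m; the calibration is good to about 2 mm. A picture is of the moment at which its call begins: read the wrist's pose just before it. get_calibration takes no time and is no camera call.
- close_job(): hands the job in; it is judged then, once.
The state is a dict: "t": time; "q": joint angles; "dq": joint speeds; "joint_torque": joint torques, N m; "tool_pos": TCP position; "orientation": TCP orientation; "force": force on the tool from outside, world axes, zero at the start; "wrist_torque": the same for the moment, N m; "opening": finger opening in m; "gripper_force": force on a finger pad.
Only numpy, scipy, OpenCV 4.12 (cv2) and the standard library are available. Lean on these libraries where they do the work, as an engineer would, in place of code of your own. Each camera call takes 0.05 s, during which the arm holds its last target. There are 200 camera calls.

## Working session

There is one attempt and no reset: what is moved stays moved. The work goes in short steps, Python scripts to look and compute and a shell command to move; the robot and the scene stay as the last step left them, time stands still between calls to the robot, and variables do not carry over. Pictures are saved under pics/ and viewed, at most 10 in all, crops included, and the job is handed in when it is done.

```bash
mkdir -p pics; python3 - <<'E'
from plant import *
import cv2
for n in("scene","side"):
    cv2.imwrite(f"pics/{n}1.png",read_camera(n)[:,:,::-1]); print(n,get_calibration(n))
print(get_calibration("wrist")); s=read_state(); print(s)
E
```

```text
scene {'fx': 437.01692378451156, 'fy': 437.01692378451156, 'cx': 322.2241098470665, 'cy': 197.63364216071474, 'eye': array([0.06402921, 0.90273194, 0.74757505]), 'orientation': array([-0.74576222,  2.46931345, -1.29086067])}
side {'fx': 434.7570946313074, 'fy': 434.7570946313074, 'cx': 318.39407364413114, 'cy': 191.8050433096406, 'eye': array([ 0.34274202, -0.8538207 ,  0.42732774]), 'orientation': array([-1.93481292,  0.24942508, -0.1683192 ])}
{'fx': 293.6444958737787, 'fy': 293.6444958737787, 'cx': 317.2074782933419, 'cy': 199.07630797464645, 'mount': array([[-1.36576665e-03, -9.69422802e-01, -2.45392677e-01,
         6.72114611e-02],
       [ 9.99999051e-01, -1.27898657e-03, -5.13000663e-04,
         4.54515721e-04],
       [ 1.83460601e-04, -2.45393145e-01,  9.69423628e-01,
        -1.67662585e-01],
       [ 0.00000000e+00,  0.00000000e+00,  0.00000000e+00,
         1.00000000e+00]])}
{'t': 0.1, 'q': array([-1.40638658e+00,  1.31113188e-01,  1.48915179e+00, -1.51752076e-07,
        1.52302490e+00, -8.54029766e-02]), 'dq': array([-0.00092233, -0.0026551 , -0.00188367,  0.00020939, -0.00091072,
        0.00035625]), 'joint_torque': array([ 1.45091890e-03, -5.61340463e+01, -4.93095875e+01,  7.70709361e-02,
        2.91154452e-02, -3.98967609e-05]), 'tool_pos': array([ 0.14826829, -0.5808574 ,  0.21768612]), 'orientation': array([-3.11543488e+00, -3.91174086e-01,  1.05469408e-04]), 'force': array([-0.27649679, -0.43536686,  0.59936484]), 'wrist_torque': array([-0.00783952, -0.02644234,  0.02678877]), 'gripper_force': 0.0, 'opening': 0.09296769200525687}
```

View pics/scene1.png

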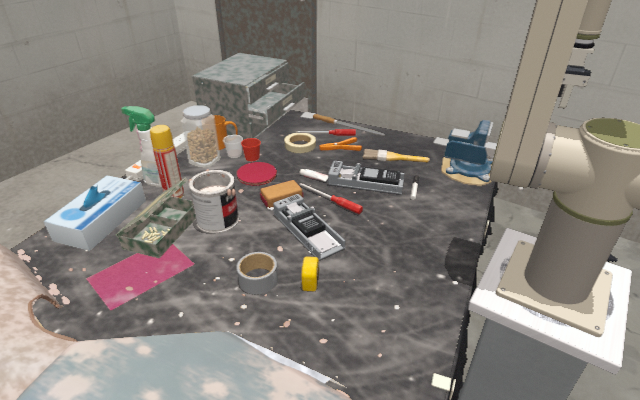

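View pics/side1.png

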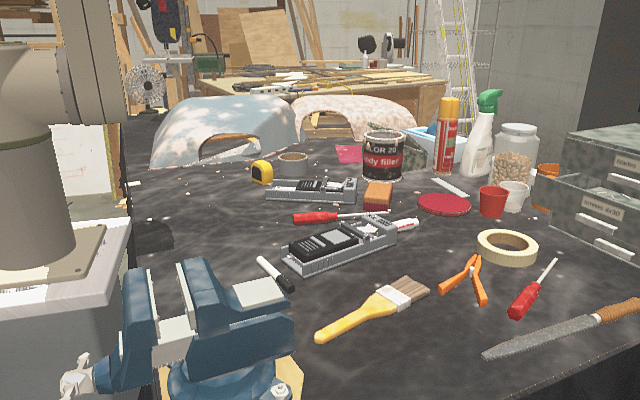

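The scene picture shows dock_a at about (368,178), with the marker at (414,187) and the tube at (313,175). In the side picture dock_a is at about (340,245). Next I'll enlarge both.

```bash
python3 - <<'E'
import cv2,numpy as np
a=cv2.imread("pics/scene1.png")[150:205,310:430]; b=cv2.imread("pics/side1.png")[205:285,270:410]
a=cv2.resize(a,None,fx=5,fy=5,interpolation=cv2.INTER_CUBIC);b=cv2.resize(b,None,fx=4,fy=4,interpolation=cv2.INTER_CUBIC)
c=np.zeros((600,600,3),np.uint8);c[:275,:600]=a;c[280:600,:560]=b
cv2.imwrite("pics/crop1.png",c)
E
```

```text
(no output)
```

View pics/crop1.png

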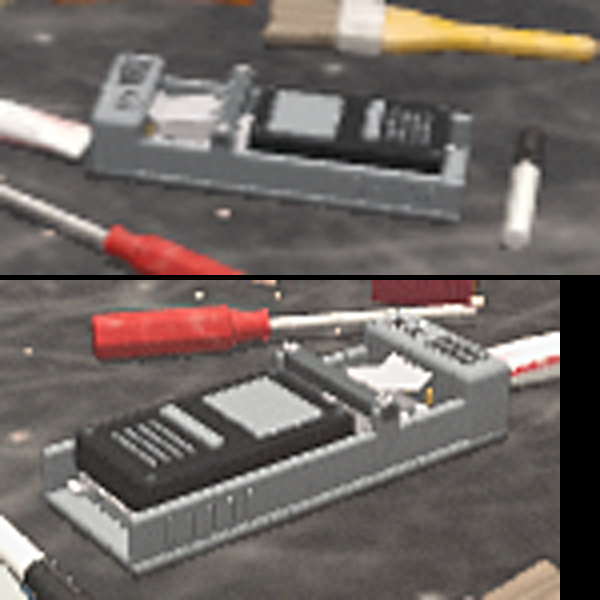

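The crops show the ridge at a(375,118)/b(192,425), the grooves at a(410,122)/b(150,447) and the label at a(308,112)/b(265,405). They also show the dock's base corners. I'll triangulate these.

```bash
cat >h.py <<'E'
from plant import *
import numpy as np,cv2
from scipy.spatial.transform import Rotation as R
def cam(n,s=None):
    c=get_calibration(n)
    K=np.array([[c['fx'],0,c['cx']],[0,c['fy'],c['cy']],[0,0,1]])
    if n=="wrist":
        T=np.eye(4);T[:3,:3]=R.from_rotvec(s['orientation']).as_matrix();T[:3,3]=s['tool_pos'];T=T@c['mount']
        return K,T[:3,:3],T[:3,3]
    return K,R.from_rotvec(c['orientation']).as_matrix(),c['eye']
def ray(C,p):
    K,r,e=C; return e, r@np.linalg.inv(K)@[p[0],p[1],1]
def plane(C,p,z):
    e,d=ray(C,p); return e+d*(z-e[2])/d[2]
def tri(*cp):
    A=np.zeros((3,3));b=np.zeros(3)
    for C,p in cp:
        e,d=ray(C,p);d=d/np.linalg.norm(d);M=np.eye(3)-np.outer(d,d);A+=M;b+=M@e
    x=np.linalg.solve(A,b); return x
def proj(C,X):
    K,r,e=C; v=K@r.T@(np.asarray(X)-e); return v[:2]/v[2]
E
python3 - <<'E'
from h import *
np.set_printoptions(precision=4,suppress=True)
a=lambda u,v:(310+u/5-.4,150+v/5-.4); b=lambda u,v:(270+u/4-.4,205+(v-280)/4-.4)
S,D=cam("scene"),cam("side")
for n,p,q in(("ridge",(375,118),(192,425)),("groove",(410,122),(150,447)),("label",(308,112),(265,405))):
    x=tri((S,a(*p)),(D,b(*q)));print(n,x,proj(S,x)-a(*p),proj(D,x)-b(*q), plane(S,a(*p),.04),plane(D,b(*q),.04))
for n,C,p in(("rear+y",S,a(458,218)),("far+y",S,a(88,175)),("rear-y",D,b(135,572)),("far-y",D,b(505,435)),("marker",D,b(10,540)),("marker",S,a(515,245)),("marker",S,a(530,130))): print(n,plane(C,p,0))
E
```

```text
ridge [ 0.5235 -0.1567  0.0447] [0.0845 0.0736] [ 0.1516 -0.1039] [ 0.5269 -0.1639  0.04  ] [ 0.5253 -0.1485  0.04  ]
groove [ 0.5027 -0.1666  0.0424] [0.5951 0.4831] [ 1.0708 -0.6957] [ 0.507  -0.1718  0.04  ] [ 0.5012 -0.1643  0.04  ]
label [ 0.5627 -0.143   0.0427] [-0.04   -0.0388] [-0.0717  0.0535] [ 0.5644 -0.1469  0.04  ] [ 0.5645 -0.1377  0.04  ]
rear+y [ 0.4591 -0.1488  0.    ]
far+y [ 0.671  -0.0625  0.    ]
rear-y [ 0.4847 -0.2035  0.    ]
far-y [ 0.697  -0.1272  0.    ]
marker [ 0.4349 -0.1628  0.    ]
marker [ 0.4187 -0.1417  0.    ]
marker [ 0.4634 -0.2674  0.    ]
```

```bash
python3 -m crank '[[[-1,0,0,-0.1,0,0,0],[-1,0.15,-0.13,-0.1,0,0,-0.074],[-1,0.25,-0.21,-0.1,0,0,-0.074],[-1,0.34,-0.29,-0.1,0,0,-0.074],[-1,0.43,-0.36,-0.1,0,0,-0.074]]]' 10
```

```text
t: 0.72
tool_pos: [0.2946, -0.3764, 0.2682]
orientation: [-3.089, -0.571, -0.0]
force: [0.3, -0.9, 0.3]
opening: 0.0477
gripper_force: 0.0
```

```bash
python3 -m crank '[[[-1,0.1,-0.065,0.03,0,0,0],[-1,0.2,-0.13,0.08,0,0,0],[-1,0.3,-0.195,0.14,0,0,0],[-1,0.4,-0.26,0.2,0,0,0],[-1,0.452,-0.297,0.238,0,0,0]]]'
python3 -m crank '[[[-1,0,0,0,0,0,0],[-1,0,0,0,0,0,0],[-1,0,0,0,0,0,0],[-1,0,0,0,0,0,0],[-1,0,0,0,0,0,0]]]'
python3 - <<'E'
from h import *
import pickle
s=read_state();cv2.imwrite("pics/w1.png",read_camera("wrist")[:,:,::-1]);pickle.dump(s,open("w1.pkl","wb"));print(s['tool_pos'],s['orientation'],s['t'])
E
python3 -m crank '[[[-1,0,0.06,0,0,0,0],[-1,0,0.12,0,0,0,0],[-1,0,0.16,0,0,0,0],[-1,0,0.16,0,0,0,0],[-1,0,0.16,0,0,0,0]]]'
python3 - <<'E'
from h import *
import pickle
s=read_state();cv2.imwrite("pics/w2.png",read_camera("wrist")[:,:,::-1]);pickle.dump(s,open("w2.pkl","wb"));print(s['tool_pos'],s['orientation'],s['dq'])
E
```

```text
t: 1.35
tool_pos: [0.4524, -0.1564, 0.1482]
orientation: [-3.088, -0.574, 0.001]
force: [0.2, -1.5, 0.9]
opening: 0.0012
gripper_force: 0.0
t: 1.98
tool_pos: [0.4519, -0.1594, 0.1501]
orientation: [3.089, 0.57, 0.001]
force: [0.9, 0.1, -0.1]
opening: 0.0006
gripper_force: 0.0
[ 0.45185443 -0.15936478  0.15009262] [3.08900031e+00 5.69827896e-01 9.71289733e-04] 1.975
t: 2.65
tool_pos: [0.4802, -0.2329, 0.1494]
orientation: [-3.089, -0.571, 0.001]
force: [-0.3, 0.2, 0.3]
opening: 0.0005
gripper_force: 0.0
[ 0.48016436 -0.23286945  0.14943756] [-3.08850106e+00 -5.71317347e-01  6.07184235e-04] [ 9.93881645e-03 -9.16716189e-03  8.31397953e-03 -1.19876195e-03
 -1.88397656e-03  1.72261628e-05]
```

View pics/w1.png

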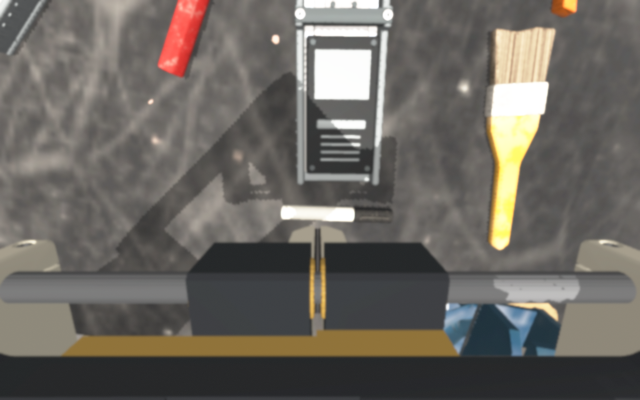

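View pics/w2.png

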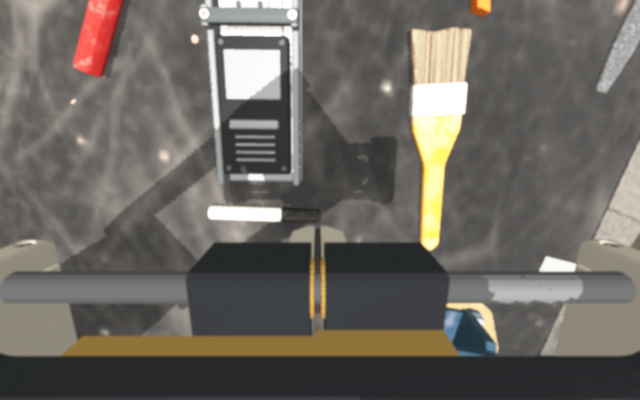

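In w1 the ridge is at (341,125), the label at (342,74), the grooves at (341,147) and the bridge screws at (300,15) and (387,14). In w2 they are at (254,125), (252,74), (255,149), and (206,16) and (293,15). I'll triangulate these too.

```bash
python3 - <<'E'
from h import *
import pickle
np.set_printoptions(precision=4,suppress=True)
s1,s2=[pickle.load(open(f"w{i}.pkl","rb")) for i in(1,2)]
A,B=cam("wrist",s1),cam("wrist",s2);S,D=cam("scene"),cam("side")
P={}
for n,p,q in(("ridge",(341,125),(254,125)),("ridL",(317,125),(229.5,125)),("ridR",(366,125),(279,125)),("groove",(341,147),(255,148)),("label",(342,74),(252,74)),("scL",(300,15),(206,16)),("scR",(387,14),(293,15)),("dFL",(313,42),(226,42)),("dFR",(373,41),(285,41)),("dRL",(312,168),(228,168)),("dRR",(372,168),(286,167))):
    P[n]=tri((A,p),(B,q));print(n,P[n],proj(A,P[n])-p, "z=.04:",(plane(A,p,.04)[:2]+plane(B,q,.04)[:2])/2)
for u,v in(("groove","label"),("dRL","dFL"),("dRR","dFR")):
    d=P[v]-P[u];print(u,np.degrees(np.arctan2(d[1],d[0])),np.linalg.norm(d))
d=P["scL"]-P["scR"];print(np.degrees(np.arctan2(-d[0],d[1])),np.linalg.norm(d))
T=R.from_rotvec(s2['orientation']).as_matrix()
for n in("ridge","groove","scL","scR","label"):print(n,"tool",T.T@(P[n]-s2['tool_pos']))
print("head",np.degrees(np.arctan2(T[1,0],T[0,0])),T[:,2])
E
```

```text
ridge [ 0.5223 -0.1559  0.0439] [ 0.0017 -0.108 ] z=.04: [ 0.5222 -0.1557]
ridL [ 0.5146 -0.1356  0.0452] [-0.0004 -0.0969] z=.04: [ 0.5143 -0.1349]
ridR [ 0.5304 -0.177   0.044 ] [ 0.0044 -0.1209] z=.04: [ 0.5304 -0.1771]
groove [ 0.5038 -0.1632  0.0457] [0.0003 0.3677] z=.04: [ 0.5033 -0.163 ]
label [ 0.5627 -0.1407  0.0422] [ 0.0013 -0.049 ] z=.04: [ 0.563  -0.1405]
scL [ 0.5924 -0.0909  0.0421] [0.0201 0.5443] z=.04: [ 0.5929 -0.0902]
scR [ 0.619  -0.1585  0.0421] [-0.0501  0.5183] z=.04: [ 0.6197 -0.1584]
dFL [ 0.5812 -0.1064  0.0256] [0.0001 0.0119] z=.04: [ 0.5787 -0.1097]
dFR [ 0.6002 -0.1565  0.0291] [ 0.0008 -0.0102] z=.04: [ 0.5976 -0.1572]
dRL [ 0.4764 -0.1451  0.0437] [-0.0008 -0.1315] z=.04: [ 0.4757 -0.1448]
dRR [ 0.4973 -0.196   0.0503] [ 0.0189 -0.6719] z=.04: [ 0.4961 -0.197 ]
groove 20.915995651804117 0.06320091041093695
dRL 20.268498147762216 0.11317429689132273
dRR 20.99390983951838 0.1122492616863574
21.42954887083827 0.07265541396596865
ridge tool [ 0.0669 -0.0567  0.1056]
groove tool [ 0.047  -0.0565  0.1038]
scL tool [ 0.1557 -0.0924  0.1073]
scR tool [ 0.1563 -0.0197  0.1073]
label tool [ 0.1101 -0.0564  0.1073]
head 20.96045611319762 [-0.0005  0.0006 -1.    ]
```

```bash
python3 -m crank '[[[-1,0.05,-0.06,0,0,0,0],[-1,0.096,-0.113,0.06,0,0,0],[-1,0.096,-0.113,0.12,0,0,0],[-1,0.096,-0.113,0.17,0,0,0],[-1,0.096,-0.113,0.17,0,0,0]]]' 20
python3 -m crank '[[[-1,0,0,0,0,0,0],[-1,0,0,0,0,0,0],[-1,0,0,0,0,0,0],[-1,0,0,0,0,0,0],[-1,0,0,0,0,0,0]]]'
python3 - <<'E'
from h import *
s=read_state();T=R.from_rotvec(s['orientation']).as_matrix()
for n,X in(("rid",[.5223,-.1559,.0439]),("scL",[.5924,-.0909,.0421]),("scR",[.619,-.1585,.0421])):print(n,T.T@(np.array(X)-s['tool_pos']))
cv2.imwrite("pics/w3.png",read_camera("wrist")[:,:,::-1]);print(s['tool_pos'])
E
```

```text
t: 3.32
tool_pos: [0.5031, -0.1618, 0.0626]
orientation: [-3.086, -0.573, 0.006]
force: [0.0, 0.3, -0.2]
opening: 0.0002
gripper_force: 0.0
t: 3.95
tool_pos: [0.5052, -0.1635, 0.0648]
orientation: [3.089, 0.572, 0.0]
force: [0.0, 0.4, 1.2]
opening: 0.0007
gripper_force: 0.0
rid [ 0.01872001 -0.00098094  0.02089823]
scL [ 0.1074364  -0.03659531  0.0227066 ]
scR [0.10808733 0.03604694 0.0227173 ]
[ 0.50516628 -0.16351251  0.06479551]
```

View pics/w3.png

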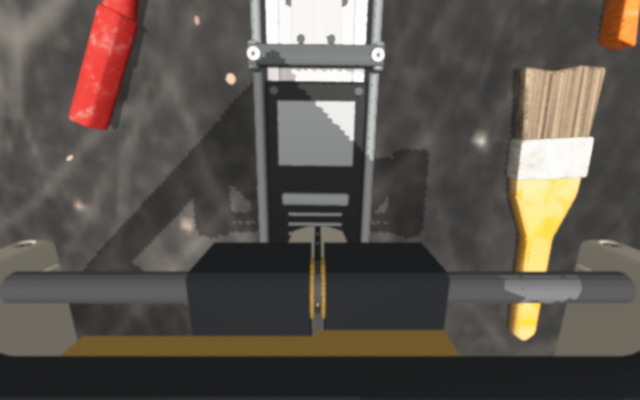

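The fingertips stand centred just behind the ridge at (316,199), with the bridge at (316,53). Now I'll press down.

```bash
python3 -m crank '[[[-1,0,0,0.03,0,0,0],[-1,0,0,0.045,0,0,0],[-1,0,0,0.055,0,0,0],[-1,0,0,0.064,0,0,0],[-1,0,0,0.064,0,0,0]]]'
python3 -m crank '[[[-1,0,0,0,0,0,0],[-1,0,0,0,0,0,0],[-1,0,0,0,0,0,0],[-1,0,0,0,0,0,0],[-1,0,0,0,0,0,0]]]'
```

```text
t: 4.62
tool_pos: [0.5045, -0.1633, 0.0327]
orientation: [-3.088, -0.572, 0.003]
force: [-5.7, 1.3, 9.6]
opening: 0.0005
gripper_force: 4.5
t: 5.25
tool_pos: [0.5045, -0.1633, 0.0328]
orientation: [-3.088, -0.572, 0.002]
force: [-6.1, 1.5, 8.5]
opening: 0.0004
gripper_force: 4.4
```

```bash
python3 -m crank '[[[-1,0,0,0.004,0,0,0],[-1,0,0,0.006,0,0,0],[-1,0,0,0.006,0,0,0],[-1,0,0,0.006,0,0,0],[-1,0,0,0.006,0,0,0]]]'
```

```text
t: 5.88
tool_pos: [0.5048, -0.1634, 0.0321]
orientation: [-3.089, -0.572, 0.002]
force: [-16.2, 5.8, 31.0]
opening: 0.0005
gripper_force: 15.5
```

```bash
python3 -m crank '[[[-1,0.006,0,0,0,0,0],[-1,0.012,0,0,0,0,0],[-1,0.018,0,0,0,0,0],[-1,0.024,0,0,0,0,0],[-1,0.028,0,0,0,0,0]]]'
python3 -m crank '[[[-1,0.008,0,0,0,0,0],[-1,0.016,0,0,0,0,0],[-1,0.024,0,0,0,0,0],[-1,0.032,0,0,0,0,0],[-1,0.04,0,0,0,0,0]]]'
python3 - <<'E'
from h import *
cv2.imwrite("pics/w4.png",read_camera("wrist")[:,:,::-1][:300])
E
```

```text
t: 6.5
tool_pos: [0.5166, -0.1601, 0.0321]
orientation: [3.088, 0.572, -0.007]
force: [-22.8, -2.2, 33.9]
opening: 0.0006
gripper_force: 16.9
t: 7.12
tool_pos: [0.5358, -0.153, 0.0322]
orientation: [3.087, 0.571, -0.005]
force: [-19.3, -2.7, 30.3]
opening: 0.0004
gripper_force: 15.2
```

View pics/w4.png

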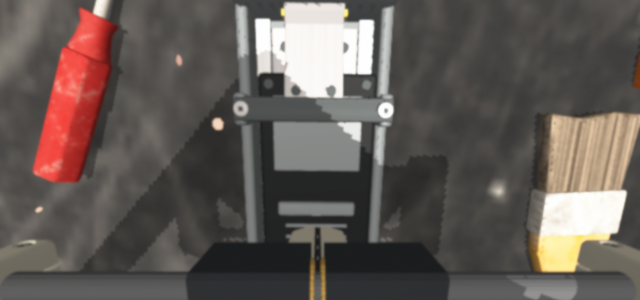

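The nose is under the bridge: the dark nose shows at row 80, beyond the bridge at row 108. I'll keep pushing.

```bash
python3 -m crank '[[[-1,0.01,0,0,0,0,0],[-1,0.02,0,0,0,0,0],[-1,0.03,0,0,0,0,0],[-1,0.04,0,0,0,0,0],[-1,0.05,0,0,0,0,0]]]'
python3 -m crank '[[[-1,0.006,0,0,0,0,0],[-1,0.012,0,0,0,0,0],[-1,0.018,0,0,0,0,0],[-1,0.024,0,0,0,0,0],[-1,0.028,0,0,0,0,0]]]'
```

```text
t: 7.8
tool_pos: [0.5586, -0.1452, 0.0322]
orientation: [3.086, 0.571, -0.007]
force: [-21.9, -9.2, 30.6]
opening: 0.0003
gripper_force: 19.7
t: 8.43
tool_pos: [0.572, -0.1401, 0.0322]
orientation: [3.086, 0.571, -0.006]
force: [-27.4, -10.2, 33.7]
opening: 0.0002
gripper_force: 21.9
```

```bash
python3 -m crank '[[[-1,0.002,0,0,0,0,0],[-1,0.004,0,0,0,0,0],[-1,0.004,0,0,0,0,0],[-1,0.004,0,0,0,0,0],[-1,0.004,0,0,0,0,0]]]'
python3 -m crank '[[[-1,0.002,0,0,0,0,0],[-1,0.004,0,0,0,0,0],[-1,0.004,0,0,0,0,0],[-1,0.004,0,0,0,0,0],[-1,0.004,0,0,0,0,0]]]'
```

```text
t: 9.05
tool_pos: [0.572, -0.1401, 0.0322]
orientation: [3.086, 0.57, -0.012]
force: [-29.0, -10.2, 35.2]
opening: 0.0001
gripper_force: 22.2
t: 9.68
tool_pos: [0.5721, -0.1401, 0.0321]
orientation: [3.086, 0.57, -0.017]
force: [-38.4, -12.8, 42.9]
opening: 0.0005
gripper_force: 27.1
```

```bash
python3 -m crank '[[[-1,-0.003,0,0,0,0,0],[-1,-0.006,0,-0.002,0,0,0],[-1,-0.008,0,-0.006,0,0,0],[-1,-0.009,0,-0.012,0,0,0],[-1,-0.012,0,-0.03,0,0,0]]]'
python3 -m crank '[[[-1,0,0,-0.03,0,0,0],[-1,-0.04,0,-0.08,0,0,0],[-1,-0.1,0,-0.14,0,0,0],[-1,-0.14,0,-0.18,0,0,0],[-1,-0.14,0,-0.18,0,0,0]]]'
python3 -m crank '[[[-1,0,0,0,0,0,0],[-1,0,0,0,0,0,0],[-1,0,0,0,0,0,0],[-1,0,0,0,0,0,0],[-1,0,0,0,0,0,0]]]'
python3 - <<'E'
from h import *
s=read_state();w=read_camera("wrist")[:240,120:520,::-1]
a=read_camera("scene")[150:205,310:430,::-1];b=read_camera("side")[205:285,270:410,::-1]
c=np.zeros((600,800,3),np.uint8);c[:240,:400]=w
a=cv2.resize(a,(400,183),interpolation=cv2.INTER_CUBIC);c[:183,400:]=a
c[245:600,:621]=cv2.resize(b,(621,355),interpolation=cv2.INTER_CUBIC);cv2.imwrite("pics/f.png",c)
C=cam("wrist",s)
o=np.array([.6057,-.1247]);h=np.radians(21);X=np.array([np.cos(h),np.sin(h)])
for n,d,z in(("bridge",0,.042),("ridge home",-.024,.036),("rear home",-.07,.032),("stop",.05,.032)):
    print(n,proj(C,[*(o+X*d),z])-[120,0])
print(s['tool_pos'],s['force'])
E
```

```text
t: 10.3
tool_pos: [0.5705, -0.1379, 0.0437]
orientation: [-3.088, -0.571, 0.003]
force: [-0.5, -0.5, 0.5]
opening: 0.0005
gripper_force: 0.0
t: 10.92
tool_pos: [0.5074, -0.164, 0.1379]
orientation: [3.086, 0.57, 0.007]
force: [0.4, 0.7, 0.8]
opening: 0.0005
gripper_force: 0.0
t: 11.55
tool_pos: [0.506, -0.163, 0.1344]
orientation: [-3.089, -0.572, 0.001]
force: [-0.2, -0.3, -0.6]
opening: 0.0007
gripper_force: 0.0
bridge [196.69067241  75.22162309]
ridge home [196.7649051  106.11680975]
rear home [196.87666537 158.91781128]
stop [196.58849183  11.51443775]
[ 0.50603285 -0.16296897  0.1343917 ] [-0.19133785 -0.30102694 -0.63819384]
```

View pics/f.png

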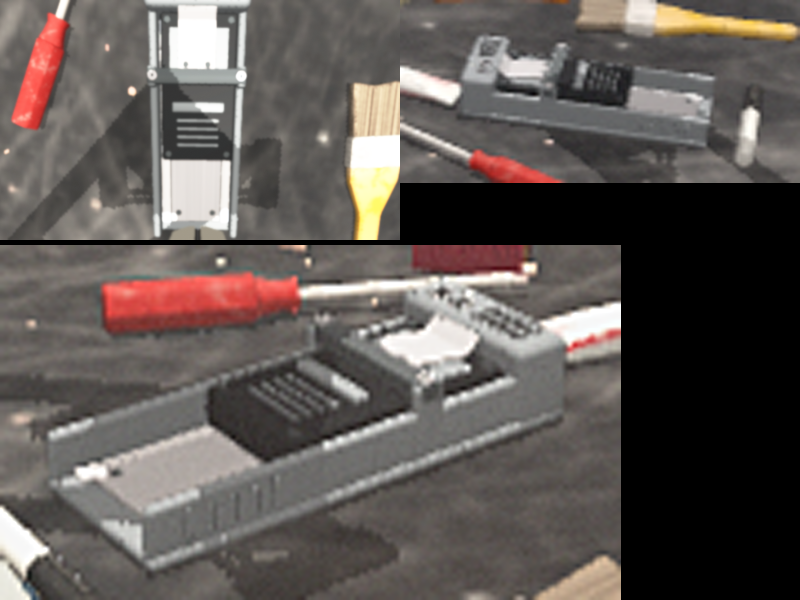

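The ridge is at row 107 against 106 predicted for home, and the rear end at row 160 against 159. I'll take one closer look at the gap between nose and stop.

```bash
python3 -m crank '[[[-1,0.04,0,0,0,0,0],[-1,0.09,0,0,0,0,0],[-1,0.13,0,0,0,0,0],[-1,0.13,0,0,0,0,0],[-1,0.13,0,0,0,0,0]]]'
python3 - <<'E'
from h import *
s=read_state();w=read_camera("wrist")[:,:,::-1]
C=cam("wrist",s);o=np.array([.6057,-.1247]);h=np.radians(21);X=np.array([np.cos(h),np.sin(h)]);Y=np.array([-X[1],X[0]])
for n,d,y,z in(("bridge",0,0,.042),("ridge",-.024,0,.036),("stop",.05,.025,.032),("stop top",.05,.025,.045)): print(n,(proj(C,[*(o+X*d+Y*y),z])-[230,30])*4)
cv2.imwrite("pics/g.png",cv2.resize(w[30:180,230:410],None,fx=4,fy=4,interpolation=cv2.INTER_CUBIC))
E
```

```text
t: 12.32
tool_pos: [0.5661, -0.1399, 0.1344]
orientation: [-3.089, -0.572, 0.001]
force: [0.2, 0.0, -0.3]
opening: 0.0001
gripper_force: 0.0
bridge [347.15304453 494.91200886]
ridge [347.4204921  597.61883554]
stop [231.85099814 259.18586493]
stop top [225.75045653 253.01727633]
```

View pics/g.png

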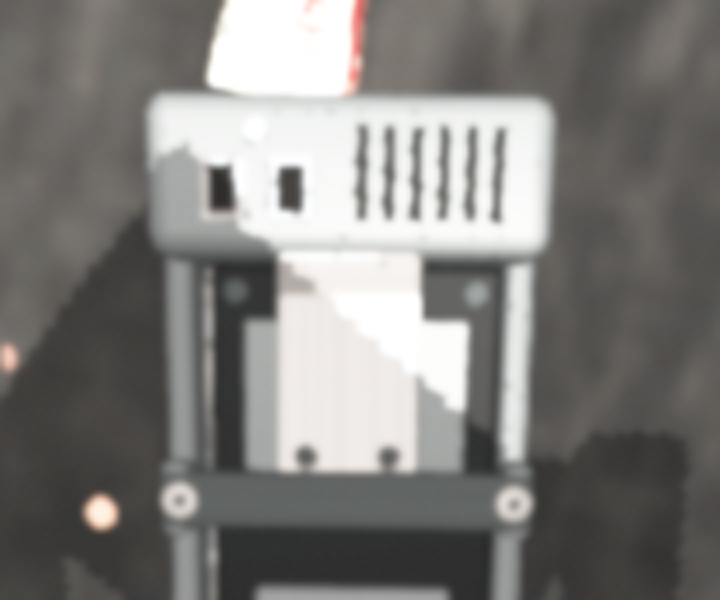

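The nose meets the housing face at row 258 with no visible gap, so the pack is home. The arm is clear of everything.

```bash
python3 -m crank '[[[-1,0,0,-0.08,0,0,0],[-1,0,0,-0.12,0,0,0],[-1,0,0,-0.12,0,0,0],[-1,0,0,-0.12,0,0,0],[-1,0,0,-0.12,0,0,0]]]'; python3 -c "from plant import *;print(close_job())"
```

```text
t: 13.0
tool_pos: [0.5658, -0.1396, 0.1929]
orientation: [-3.088, -0.571, 0.004]
force: [-0.4, 0.0, -0.7]
opening: 0.0002
gripper_force: 0.0
the job is handed in; nothing more can be done
None
```

The pack in dock_a was pressed down and pushed under the bridge and leaf spring to its end stop, with no visible gap at the nose; the arm moved clear and the job was handed in at about 13 s.

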